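Start the press spindle in its deep boss

ROBOT

A 6-joint arm with a two-finger parallel gripper is mounted at the origin on the work surface. World frame = base frame: x ahead of the robot, y to its left, z up, the work surface at z = 0. Lengths are in mm, angles in rad, forces in N, time in s.
With the tool pointing down it reaches from about 350 to 875 mm from the base axis. Payload 4.2 kg.
Tool frame: the origin (TCP) lies midway between the tips of the shut fingers; the grasp point (between the pads) lies 19 mm behind it; z points along the fingers, y is the line along which they close (so a half turn about z gives the same grasp; the last joint's range is limited). The gripper opens to 85 mm and grips with 20 to 120 N. Pads are 22 mm wide; open, the fingers measure 114 mm over their backs; the gripper's body (76 mm by 85 mm) begins 54 mm behind the grasp point. The pads swing forward as they close: fully open they stand 13 mm farther back than shut.
Start: joints at [1.4, 0.385, 0.008, 0, -1.194, -0.259], TCP at [260.397, 568.148, 231.312] pointing down, gripper open.
Joint ranges: [-3.14, 3.14], [-1.21, 2.06], [-1.07, 1.41], [-3.16, 2.05], [-2.99, -0.16], [-3.1, 3.1]. Speed limits (rad/s): [2.79, 2.79, 3.14, 3.14, 3.14, 3.14].

INTERFACE

Orientations are given as a unit quaternion [x, y, z, w].
In Python, from bench import read_state, get_image, job_done gives the robot as it stands.
- The arm moves only by the tool servo_tool, never from a script. Its arguments are lists of equal length, an entry for each row: "rotation": the turn, a rotation vector about the world's x, y, z scaled (see below), a list of three; "slide": the shift along the world's x, y, z scaled (see below), a list of three; "grip": the opening, from -1 (shut) to 1 (fully open). In form: {"rotation": [[rx, ry, rz], ...], "slide": [[tx, ty, tz], ...], "grip": [grip, ...]}. A call has 1 to 8 rows; each row is the pose to reach, as a shift and turn from the pose commanded when the call began, turning the shorter way round; what a row does not reach only later rows make up. The controller multiplies each number of a shift by 0.2 m and each number of a turn by 360 degrees. A row lasts 1/8 s, in which the tool goes at most 62.5 mm and 10.7 degrees, less where a joint would pass 70% of its speed; a pose out of reach is approached as far as the arm can. A call with a number of a shift or a turn outside -1 to 1 is refused whole. A call with a gripper value outside its range is refused whole. The fingers move at their own pace and stop on an object; the grip force is fixed at half the most. Time passes only in rows, so rows that repeat a pose let the fingers close. It gives the time, the measured TCP pose, the force, the opening and the grip force at its end, in the units of the state.
- read_state(): the state, without advancing time (a new reading comes with each control period).
- get_image(name): name is "scene" or "top" or "wrist"; returns a dict with "image" (400x640x3 uint8, red, green, blue), "depth" (400x640 float32, mm along the optical axis (not along the pixel's ray), 0 where there is no reading), "camera_matrix" (3x3 intrinsics, pixels), "rvec" (rotation vector, rad) and "tvec" (3), from world to camera coordinates, as OpenCV has them; the wrist camera has in their place "hand_eye" (4x4, takes a point from camera to tool coordinates, whose origin is the TCP and whose axes are the flange's). Camera axes: x right, y down, z forward; pixel columns grow to the right and rows downward; lengths in mm; the calibration is good to about 2 mm. A picture is of the moment at which its call begins: read the wrist's pose just before it.
- job_done(): hands the job in; it is judged then, once.
The state is a dict: "clock": time; "joints": joint angles; "joint_vel": joint speeds; "joint_efforts": joint torques, N m; "position": TCP position; "ee_rot": TCP orientation; "contact_force": force on the tool from outside, world axes, zero at the start; "wrist_torque": the same for the moment, N m; "gripper_width": finger opening in mm; "grasp_force": force on a finger pad.
Only numpy, scipy, OpenCV 4.12 (cv2) and the standard library are available. Lean on these libraries where they do the work, as an engineer would, in place of code of your own. Each camera call takes 0.05 s, during which the arm holds its last target. There are 200 camera calls.

TASK

The threaded spindle with the red-capped black knob belongs to the small blue screw press. Lift it out of the plywood stand, lower it knob up down the deep bore of the press boss onto the bronze nut at the bottom, find the nut's hole by feel and start the thread: hold it straight, bear on it only lightly, and turn it clockwise until the thread has caught and gone in by about another half turn, never forcing it or cross-threading it. Let go and leave it standing straight in the nut, and do not disturb the other things on the bench.

Things in the scene. Friction and masses are not known exactly. Their poses are not given: they have to be found in the camera images.
- spindle: Steel press spindle, 130 mm long, about 0.4 kg, knob up. Origin: centre of its flat lower tip; z runs up its axis. Tip to 45 mm: two-start right-hand thread, crest dia 22, core dia 16, pitch 5, lead 10 mm per turn; 45 to 100 mm: plain shank dia 22; 100 to 130 mm: round black knurled knob dia 40, red disc on top. Starts upright in one hole of the stand, tip 8 mm above the bench.
- spindle_head (a point): Middle of the spindle's knob, on the axis, 115 mm above its tip (knob dia 40, 15 mm up and down from here). The place to grip.
- press: Blue screw press fixed to the bench: base 140 x 210 x 20 mm, two columns, crosshead 111 mm high (column nuts to 125, ribs to 139), round boss dia 60 in the middle. Origin: centre of the base's underside; z up; columns along y, 78 mm either side. A wide upright bore leads down the boss to a bronze nut bolted on from below, fixed but off the bore's axis (see press_nut).
- press_mouth (a point): Centre of the boss's top opening, 155 mm above the bench. Bore dia 41, its mouth chamfered out to dia 49 over 4 mm.
- press_nut (a point): On the BORE's axis, 97 mm above the bench, 58 mm below the mouth, level with the first thread. The nut's own axis lies 8 mm off the bore's, unknown side. Nut: flat face 2.5 mm above here, hole dia 24, ridges to dia 18 (1 mm play all round), thread starts at unknown angles. Tip, unturned: on the face 2.5 mm above here, half in the hole 1.7, in it 0 to 5 below; over 5.5 below only once caught.
- stand: Layered plywood stand, fixed, 75 x 170 x 66 mm. Origin: centre of its underside, z up. Two holes dia 24, 58 mm deep, at y = -50 and +50 mm: one holds the spindle, the other the plain pin.
- pin: Bystander: plain steel locating pin dia 21 with a brass knob dia 30, 117 mm long, upright in the other hole of the stand. Origin: centre of its lower end.
- glue: Bystander: white glue bottle dia 48, 120 mm high, with an orange cap. Origin: centre of its underside.
- gear: Bystander: laser-cut plywood gear wheel dia 61, 6 mm thick, flat on the bench. Origin: centre of its underside.

How it is judged (in metres and radians):
On the way, in this order (a step that is already met when the one before it is completed fails the run):
1. the spindle is down the boss with its tip at the nut (z of spindle in the frame of press_nut below 0.006 m and horizontal distance between spindle and press_nut below 0.012 m), for 0.2 s.
2. its thread has caught in the nut (z of spindle in the frame of press_nut below -0.006 m and horizontal distance between spindle and press_nut below 0.0105 m), for 0.2 s.
At the end, for the whole second after the job is handed in: The spindle's thread has hold of the nut: its tip is more than 8 mm below the level where the nut's thread begins (at least a quarter turn past catching), within 10.5 mm of the bore's axis sideways (the nut sits 8 mm off it), the spindle within 0.06 rad of upright and at rest, the robot clear of it (z of spindle in the frame of press_nut below -0.008 m and horizontal distance between spindle and press_nut below 0.0105 m and angle between spindle's own z axis and vertical below 0.06 rad and linear speed of spindle below 0.01 m/s); the robot touches nothing.
It fails at once if the spindle is forced: it bears on the press with more than 30 N (contact force between spindle and press above 30 N).
It fails at once if the spindle is pressed hard before it is in the nut's hole: more than 15 N with its tip still over 1 mm above the thread's start (contact force between spindle and press above 15 N and z of spindle in the frame of press_nut above 0.001 m).
It fails at once if the spindle is turned into the nut crooked (cross-threaded) (z of spindle in the frame of press_nut between -0.03 and -0.0055 m and horizontal distance between spindle and press_nut below 0.015 m and angle between spindle's own z axis and vertical above 0.075 rad).
It fails at once if the spindle is dropped or laid over (angle between spindle's own z axis and vertical above 0.5 rad).
It fails at once if the pin, the glue bottle or the gear wheel is shifted by more than 20 mm (distance of any of pin, glue, gear from where it was at the start of the episode above 0.02 m).
It also fails if it takes over 72 s, if anything falls off the work surface, if the arm or the gripper's body presses on something with over 40 N, if the wrist force passes 120 N, or if a joint passes its speed limit or range.

## Working session

There is one attempt and no reset: what is moved stays moved. The work goes in short steps, Python scripts to look and compute and a tool call to move; the robot and the scene stay as the last step left them, time stands still between calls to the robot, and variables do not carry over. Pictures are saved under pics/ and viewed, at most 10 in all, crops included, and the job is handed in when it is done.

Besides the shell and the picture viewer there is one more tool, called after "Call:" by a JSON object that holds its "fn" and its "kwargs". servo_tool: Moves the arm, as the interface text tells. Shifts and turns lie within -1 to 1; 1 stands for 0.2 m of shift or 360 degrees of turn. Its arguments: {"type":"object","properties":{"rotation":{"type":"array","items":{"type":"array","items":{"type":"number","minimum":-1,"maximum":1}}},"slide":{"type":"array","items":{"type":"array","items":{"type":"number","minimum":-1,"maximum":1}}},"grip":{"type":"array","items":{"type":"number"}}},"required":["rotation","slide","grip"]}

```bash
mkdir -p pics; cat > h.py <<'E'
import numpy as np,cv2
from bench import read_state,get_image,job_done
from scipy.spatial.transform import Rotation as R
def cap(n):
    s=read_state(); g=get_image(n)
    if 'rvec' in g:
        M=np.eye(4); M[:3,:3]=cv2.Rodrigues(np.array(g['rvec'],float))[0]; M[:3,3]=np.ravel(g['tvec']); T=np.linalg.inv(M)
    else:
        W=np.eye(4); W[:3,:3]=R.from_quat(s['ee_rot']).as_matrix(); W[:3,3]=s['position']; T=W@np.array(g['hand_eye'])
    return g,T
def pts(g,T):
    d=g['depth']; K=np.array(g['camera_matrix']); v,u=np.mgrid[:400,:640]
    P=np.stack([(u-K[0,2])/K[0,0]*d,(v-K[1,2])/K[1,1]*d,d],-1)
    P=P@T[:3,:3].T+T[:3,3]; P[d==0]=np.nan; return P
def save(g,n): cv2.imwrite(f'pics/{n}.png',g['image'][:,:,::-1])
E
python3 - <<'E'
from h import *
print(read_state())
for n in('top','scene'):
    g,T=cap(n); save(g,n); np.save(n+'.npy',pts(g,T)); print(T[:3,3])
E
```

```text
{'clock': 0.0, 'joints': array([ 1.39958436e+00,  3.85560336e-01,  6.62724860e-03, -5.04848962e-04,
       -1.19399744e+00, -2.58588632e-01]), 'joint_vel': array([ 0.00098365, -0.00053592,  0.00214548,  0.00068998,  0.00028824,
        0.00060988]), 'joint_efforts': array([ 1.12897674e-04, -3.92289555e+01,  1.88406211e+01,  4.18622062e+00,
       -4.53539193e-03, -4.60376484e-06]), 'position': array([260.1752702 , 567.63046398, 230.21899064]), 'ee_rot': array([ 9.76977213e-01, -2.13340881e-01, -1.87788183e-04,  1.07632668e-03]), 'contact_force': array([ 0.24032652,  0.82391733, -0.64763362]), 'wrist_torque': array([ 0.05807184,  0.00505846, -0.00195666]), 'grasp_force': 0.0, 'gripper_width': 85.55185254176823}
[472.02729435  11.25309856 951.25731963]
[960.85307106 552.05518419 587.9908588 ]
```

View pics/top.png

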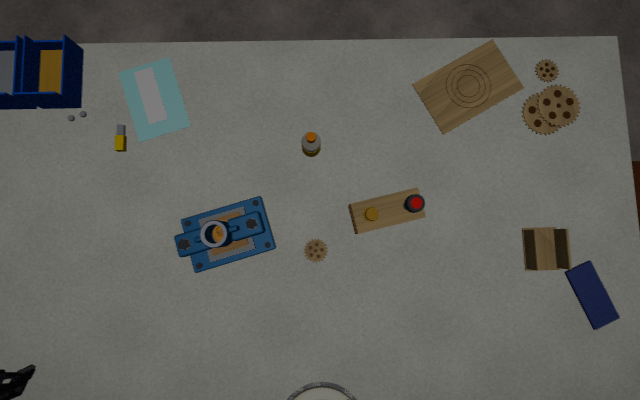

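View pics/scene.png

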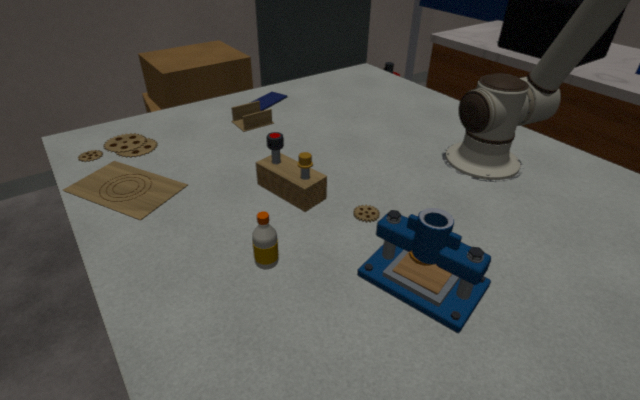

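The top view shows the red knob at (415,203), the brass pin at (371,214) and the press boss at (214,234), with something orange inside it. The glue is at (311,143) and the gear at (316,250). Next I'll turn these into positions.

```bash
python3 - <<'E'
from h import *
P=np.load('top.npy')
img=cv2.imread('pics/top.png').astype(int)
def near(u,v,r,lo,hi):
    Q=P[v-r:v+r+1,u-r:u+r+1].reshape(-1,3); m=(Q[:,2]>lo)&(Q[:,2]<hi); Q=Q[m]
    return len(Q),Q.mean(0).round(1),(np.nanmin(Q,0)+np.nanmax(Q,0))[:2]/2,np.ptp(Q,axis=0).round(1)
print('knob',near(415,203,14,128,150)); print('pin',near(371,214,10,110,135))
print('boss',near(214,234,22,148,162),near(214,234,22,90,105))
Q=P[210:260,190:240].reshape(-1,3); Q=Q[(Q[:,2]>151)&(Q[:,2]<160)]
c,r=cv2.minEnclosingCircle(Q[:,:2].astype(np.float32)); print('circ',c,r)
Q=P[185:220,400:430].reshape(-1,3); Q=Q[(Q[:,2]>132)&(Q[:,2]<150)]
print('knobc',cv2.minEnclosingCircle(Q[:,:2].astype(np.float32)))
print('stand',P[225,357],P[193,395], 'glue',P[137,311],'gear',P[250,316])
g=cv2.imread('pics/top.png'); cv2.imwrite('pics/c1.png',cv2.resize(g[205:265,175:275],None,fx=8,fy=8,interpolation=cv2.INTER_CUBIC))
E
```

```text
knob (265, array([ 534. , -222.8,  138. ]), array([ 534.93141722, -223.43251925]), array([39. , 38.5, 12.9]))
pin (141, array([ 513.1, -125.4,  124.8]), array([ 513.53690989, -125.87022989]), array([29.4, 28.5, 14.9]))
boss (366, array([477.8, 220.9, 154.7]), array([477.9588662, 221.0445421]), array([58. , 59.7, 12.3])) (84, array([475.9, 227.9,  98.8]), array([469.54941731, 241.36143996]), array([73.7, 91.8, 14. ]))
circ (477.6716003417969, 221.30282592773438) 30.285818099975586
knobc ((534.6270751953125, -224.2820587158203), 20.196924209594727)
stand [489.47428147 -98.95128047  65.33900123] [ 564.73531301 -194.76322679   65.07094233] glue [694.02467749   6.73139496 119.92334539] gear [429.96160809   0.79295402   6.1390647 ]
```

View pics/c1.png

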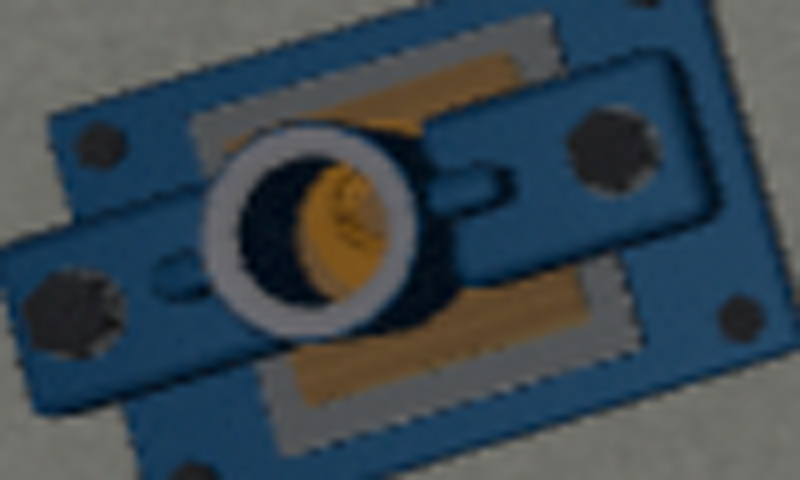

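```bash
python3 - <<'E'
from h import *
g,T=cap('wrist'); print(np.array(g['hand_eye']).round(3)); print(T.round(3)); print(g['camera_matrix'])
s=read_state();print(R.from_quat(s['ee_rot']).as_matrix().round(3))
E
```

```text
[[ 1.00000e-03 -9.64000e-01 -2.64000e-01  6.60830e+01]
 [ 1.00000e+00  1.00000e-03  2.00000e-03  3.37000e-01]
 [-1.00000e-03 -2.64000e-01  9.64000e-01 -1.43454e+02]
 [ 0.00000e+00  0.00000e+00  0.00000e+00  1.00000e+00]]
[[-4.16000e-01 -8.77000e-01 -2.42000e-01  3.20227e+02]
 [-9.10000e-01  4.02000e-01  1.07000e-01  5.40104e+02]
 [ 3.00000e-03  2.64000e-01 -9.64000e-01  3.73783e+02]
 [ 0.00000e+00  0.00000e+00  0.00000e+00  1.00000e+00]]
[[326.98174623   0.         319.69998655]
 [  0.         326.98174623 200.63450167]
 [  0.           0.           1.        ]]
[[ 0.909 -0.417 -0.001]
 [-0.417 -0.909 -0.002]
 [ 0.     0.002 -1.   ]]
```

Call:
{"fn": "servo_tool", "kwargs": {"rotation": [[0,0,0],[0,0,0],[0,0,0]], "slide": [[0.13,-0.27,0],[0.26,-0.54,0],[0.4,-0.8,0]], "grip": [1,1,1]}}

```text
clock: 0.52
position: [340.7, 406.4, 231.0]
ee_rot: [0.977, -0.213, -0.0, 0.0]
contact_force: [0.7, 1.1, -0.9]
gripper_width: 85.7
grasp_force: 0.0
```

Call:
{"fn": "servo_tool", "kwargs": {"rotation": [[0,0,0],[0,0,0],[0,0,0],[0,0,0],[0,0,0],[0,0,0]], "slide": [[0.13,-0.27,0],[0.26,-0.54,-0.05],[0.39,-0.795,-0.15],[0.39,-0.795,-0.15],[0.39,-0.795,-0.15],[0.39,-0.795,-0.15]], "grip": [1,1,1,1,1,1]}}

```text
clock: 1.27
position: [418.3, 250.4, 201.7]
ee_rot: [0.977, -0.212, 0.0, -0.0]
contact_force: [-0.1, 0.1, -0.0]
gripper_width: 85.4
grasp_force: 0.0
```

```bash
python3 - <<'E'
from h import *
s=read_state(); print(s['position'],s['joints'],s['clock'])
g,T=cap('wrist'); P=pts(g,T); np.save('w.npy',P); np.savez('wk.npz',T=T,K=g['camera_matrix'])
print(T[:3,3])
m=(P[:,:,2]>151)&(P[:,:,2]<160)
Q=P[m]; print(cv2.minEnclosingCircle(Q[:,:2].astype(np.float32)))
K=np.array(g['camera_matrix']); 
def px(w):
    c=np.linalg.inv(T)@np.r_[w,1]; return (K@(c[:3]/c[2]))[:2]
u,v=px([478,221,99.5]).astype(int); print(u,v)
im=g['image'][:,:,::-1][v-40:v+40,u-50:u+50]
cv2.imwrite('pics/c2.png',cv2.resize(im,None,fx=7,fy=7,interpolation=cv2.INTER_CUBIC))
E
```

```text
[418.34402234 250.35558696 201.73706355] [ 8.73247213e-01  1.75758597e-01 -3.65637323e-01  5.10260003e-05
 -1.02826322e+00  2.69308191e-01] 1.275
[478.21238862 222.49072078 345.21485608]
((478.5667724609375, 222.7059783935547), 30.139667510986328)
321 110
```

View pics/c2.png

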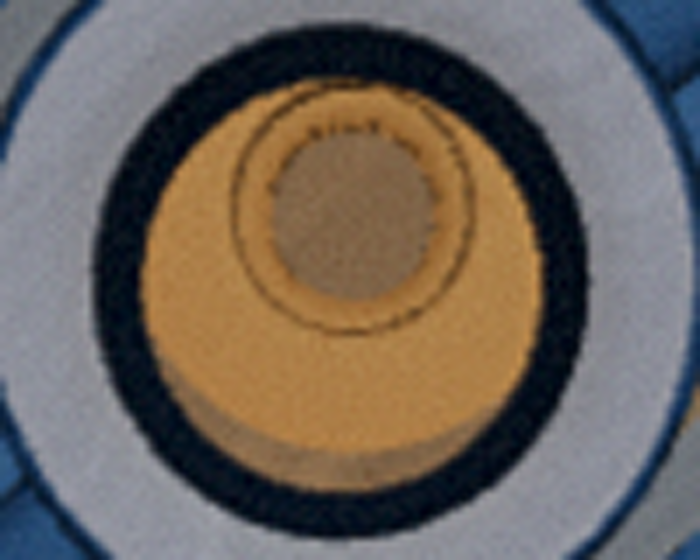

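The wrist view shows the nut's hole, with its outline circle centred at about (321.6, 99.7) in the full image. The bore's floor is centred at about (320.0, 110.6), so the hole is up-image of the bore axis.

```bash
python3 - <<'E'
from h import *
d=np.load('wk.npz');T=d['T'];K=d['K']
def w(u,v,z):
    r=T[:3,:3]@np.linalg.inv(K)@[u-.5+.5,v,1]; return T[:3,3]+r*(z-T[2,3])/r[2]
h=w(321.6,99.7,99.5);b=w(320,110.6,99.5);print(h,b,h-b,np.hypot(*(h-b)[:2]))
print(w(321.6,99.7,97))
E
```

```text
[484.8335018  217.92186637  99.5       ] [478.43624371 222.09194298  99.5       ] [ 6.3972581  -4.17007661  0.        ] 7.636389859330362
[484.90086762 217.87538104  97.        ]
```

Call:
{"fn": "servo_tool", "kwargs": {"rotation": [[0,0,0],[0,0,0],[0,0,0],[0,0,0]], "slide": [[0.04,-0.25,0.1],[0.08,-0.5,0.15],[0.12,-0.75,0.15],[0.16,-1.0,0.15]], "grip": [1,1,1,1]}}

```text
clock: 1.82
position: [450.7, 48.9, 232.0]
ee_rot: [0.977, -0.212, 0.001, -0.001]
contact_force: [1.6, -0.3, 0.4]
gripper_width: 85.7
grasp_force: 0.0
```

Call:
{"fn": "servo_tool", "kwargs": {"rotation": [[0,0,0],[0,0,0],[0,0,0],[0,0,0],[0,0,0],[0,0,0],[0,0,0]], "slide": [[0.04,-0.25,0],[0.08,-0.5,0],[0.12,-0.75,0],[0.16,-1.0,0],[0.16,-1.0,0],[0.16,-1.0,0],[0.16,-1.0,0]], "grip": [1,1,1,1,1,1,1]}}

```text
clock: 2.7
position: [482.6, -149.5, 231.5]
ee_rot: [0.977, -0.212, 0.0, -0.0]
contact_force: [-0.6, 0.5, -0.5]
gripper_width: 85.4
grasp_force: 0.0
```

```bash
python3 - <<'E'
from h import *
s=read_state(); print(s['position'],s['joints'],s['contact_force'])
g,T=cap('wrist'); P=pts(g,T); print(T[:3,3])
m=(P[:,:,2]>134)&(P[:,:,2]<143)&(np.hypot(P[:,:,0]-534,P[:,:,1]+223)<30)
Q=P[m]; print(len(Q),Q.mean(0),cv2.minEnclosingCircle(Q[:,:2].astype(np.float32)))
im=g['image'].astype(int); m2=m&(im[:,:,0]>120)&(im[:,:,1]<60); print(P[m2].mean(0),m2.sum())
m=(P[:,:,2]>115)&(np.hypot(P[:,:,0]-513,P[:,:,1]+125)<30); print('pin',P[m].mean(0),P[m][:,2].max())
E
```

```text
[ 482.55535462 -149.5020349   231.5130035 ] [ 2.13408469e-02  1.80007183e-01 -2.79685085e-01 -1.29892600e-04
 -1.11072087e+00  1.12208225e+00] [-0.59931972  0.47510294 -0.4992303 ]
[ 542.49998608 -177.21692018  374.98752017]
2745 [ 536.03408973 -222.60282759  138.68028747] ((535.6966552734375, -222.98719787597656), 20.502166748046875)
[ 535.72867379 -223.14723673  139.10427988] 1154
pin [ 508.43696324 -119.48487481  294.38386501] 331.60307510079105
```

Call:
{"fn": "servo_tool", "kwargs": {"rotation": [[0,0,0],[0,0,0],[0,0,0],[0,0,0],[0,0,0],[0,0,0],[0,0,0],[0,0,0]], "slide": [[0.14,-0.19,0],[0.266,-0.367,0],[0.266,-0.367,0],[0.266,-0.367,-0.15],[0.266,-0.367,-0.3],[0.266,-0.367,-0.45],[0.266,-0.367,-0.6],[0.266,-0.367,-0.65]], "grip": [1,1,1,1,1,1,1,1]}}

```text
clock: 3.75
position: [534.3, -222.7, 99.9]
ee_rot: [0.977, -0.212, -0.002, -0.0]
contact_force: [-0.5, 0.3, 0.2]
gripper_width: 85.3
grasp_force: 0.0
```

Call:
{"fn": "servo_tool", "kwargs": {"rotation": [[0,0,0],[0,0,0],[0,0,0],[0,0,0],[0,0,0],[0,0,0],[0,0,0],[0,0,0]], "slide": [[0,0,0],[0,0,0],[0,0,0],[0,0,0],[0,0,0],[0,0,0],[0,0,0],[0,0,0]], "grip": [1,1,-1,-1,-1,-1,-1,-1]}}

```text
clock: 4.75
position: [536.0, -224.5, 102.0]
ee_rot: [0.977, -0.213, 0.001, 0.0]
contact_force: [-0.4, 1.0, 5.6]
gripper_width: 38.7
grasp_force: 60.0
```

Call:
{"fn": "servo_tool", "kwargs": {"rotation": [[0,0,0],[0,0,0],[0,0,0],[0,0,0],[0,0,0],[0,0,0],[0,0,0],[0,0,0]], "slide": [[0,0,0.05],[0,0,0.15],[0,0,0.28],[0,0,0.42],[0,0,0.56],[0,0,0.7],[0,0,0.84],[0,0,0.86]], "grip": [-1,-1,-1,-1,-1,-1,-1,-1]}}

```text
clock: 5.75
position: [535.9, -224.1, 274.4]
ee_rot: [0.977, -0.213, 0.001, -0.0]
contact_force: [0.2, 0.7, -3.0]
gripper_width: 38.9
grasp_force: 61.0
```

Call:
{"fn": "servo_tool", "kwargs": {"rotation": [[0,0,0.025],[0,0,0.05],[0,0,0.075],[0,0,0.1],[0,0,0.125],[0,0,0.15],[0,0,0.15],[0,0,0.15]], "slide": [[-0.02,0.15,0],[-0.04,0.3,0],[-0.06,0.45,0],[-0.08,0.6,0],[-0.1,0.8,0],[-0.12,1.0,0],[-0.12,1.0,0],[-0.12,1.0,0]], "grip": [-1,-1,-1,-1,-1,-1,-1,-1]}}

```text
clock: 6.75
position: [510.8, -24.3, 271.9]
ee_rot: [0.967, 0.253, -0.001, -0.0]
contact_force: [-0.7, 0.1, -2.9]
gripper_width: 39.1
grasp_force: 61.5
```

```bash
python3 - <<'E'
from h import *
s=read_state(); print(s)
g,T=cap('scene'); P=pts(g,T)
m=(P[:,:,2]>150)&(P[:,:,2]<300)&(np.hypot(P[:,:,0]-512,P[:,:,1]+24)<35)
ys,xs=np.where(m); print(len(ys), P[m].mean(0), P[m][:,2].min()); 
u,v=int(xs.mean()),int(ys.mean()); print(u,v)
im=g['image'][:,:,::-1][max(0,v-60):v+80,max(0,u-70):u+70]
cv2.imwrite('pics/c3.png',cv2.resize(im,None,fx=4,fy=4,interpolation=cv2.INTER_CUBIC))
E
```

```text
{'clock': 6.75, 'joints': array([ 2.69956505e-01,  1.63316182e-01, -1.95909388e-01, -5.36925145e-04,
       -1.21452549e+00,  1.81321856e+00]), 'joint_vel': array([-0.02138385,  0.00144837,  0.01095987,  0.00384677,  0.00021108,
        0.00145418]), 'joint_efforts': array([ 5.02089635e-01, -2.96070206e+01,  2.03321850e+01,  4.69795659e+00,
       -5.50453246e-03,  1.94614760e-03]), 'position': array([510.79625387, -24.30648591, 271.92067505]), 'ee_rot': array([ 9.67385329e-01,  2.53304915e-01, -1.48068560e-03, -2.31103332e-04]), 'contact_force': array([-0.6676503 ,  0.10364272, -2.92752634]), 'wrist_torque': array([-0.02264097,  0.01905721, -0.0194028 ]), 'grasp_force': 61.48983120918274, 'gripper_width': 39.11468309372356}
881 [516.52209513 -16.21553751 255.69766984] 177.53204597461496
335 117
```

View pics/c3.png

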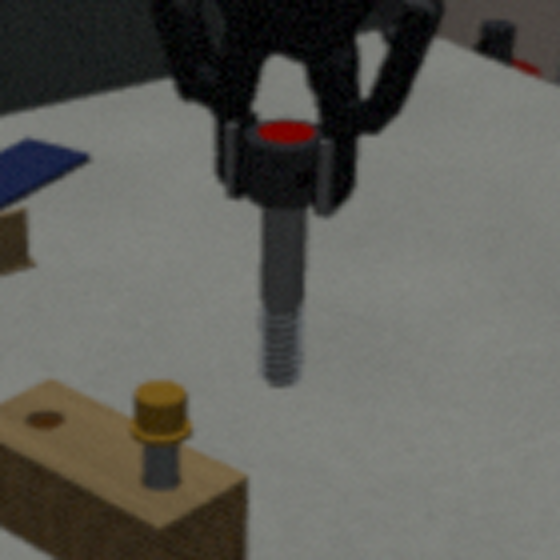

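The picture shows the spindle hanging straight from the fingers, tip about (283,380), with the pin undisturbed in its hole. Now I'll move over the press.

Call:
{"fn": "servo_tool", "kwargs": {"rotation": [[0,0,0.028],[0,0,0.056],[0,0,0.084],[0,0,0.112],[0,0,0.14],[0,0,0.168],[0,0,0.196],[0,0,0.224]], "slide": [[-0.01,0.12,0],[-0.03,0.25,0],[-0.05,0.37,0],[-0.06,0.5,0],[-0.08,0.62,0],[-0.1,0.75,0],[-0.12,0.87,0],[-0.13,1.0,0]], "grip": [-1,-1,-1,-1,-1,-1,-1,-1]}}

```text
clock: 7.8
position: [485.6, 175.3, 272.8]
ee_rot: [0.572, 0.82, -0.0, -0.0]
contact_force: [0.6, 0.5, -4.4]
gripper_width: 38.7
grasp_force: 61.8
```

Call:
{"fn": "servo_tool", "kwargs": {"rotation": [[0,0,0.016],[0,0,0.016],[0,0,0.016],[0,0,0.016],[0,0,0.016],[0,0,0.016]], "slide": [[0,0.1,0],[0,0.21,0],[0,0.21,0],[0,0.21,0],[0,0.21,0],[0,0.21,0]], "grip": [-1,-1,-1,-1,-1,-1]}}

```text
clock: 8.55
position: [485.6, 217.3, 273.4]
ee_rot: [0.532, 0.847, 0.0, 0.0]
contact_force: [-0.2, -0.4, -3.8]
gripper_width: 38.5
grasp_force: 61.8
```

```bash
cat > m.py <<'E'
from h import *
s=read_state(); p=s['position']; print(p,s['joints'],s['contact_force'],s['wrist_torque'],s['ee_rot'])
for n,zl in (('scene',(p[2]-85,p[2]+2)),('top',(p[2]+28,p[2]+45))):
    g,T=cap(n); P=pts(g,T); save(g,n+'_m')
    m=(P[:,:,2]>zl[0])&(P[:,:,2]<zl[1])&(np.hypot(P[:,:,0]-p[0],P[:,:,1]-p[1])<(16 if n=='scene' else 30))
    Q=P[m]; print(n,len(Q))
    if n=='scene' and len(Q)>20:
        c=T[:2,3]-p[:2]; c/=np.linalg.norm(c); q=np.array([-c[1],c[0]])
        for a in range(int(zl[0]),int(zl[1]),12):
            B=Q[(Q[:,2]>=a)&(Q[:,2]<a+12)]
            if len(B)>10: l=B[:,:2]@q; print(a,len(B),'lateral off TCP',(l.min()+l.max())/2-p[:2]@q,np.ptp(l),'front',(B[:,:2]@c).max()-11-p[:2]@c,q)
E
python3 m.py
```

```text
[485.62290306 217.2606395  273.43178138] [ 7.25766106e-01  1.97292408e-01 -1.49622802e-01  1.10544206e-05
 -1.22375260e+00  2.86464682e+00] [-0.18716909 -0.40255203 -3.7509182 ] [ 0.00783102 -0.0080829  -0.00796552] [5.32021459e-01 8.46730868e-01 6.02259212e-05 2.29968859e-05]
scene 571
188 82 lateral off TCP 0.14285862869809307 21.604249917579423 front -1.5938312061703073 [-0.57592283  0.81750407]
200 82 lateral off TCP 0.018322383014691468 21.400066039011406 front -1.014246168903128 [-0.57592283  0.81750407]
212 79 lateral off TCP 0.051158715817450684 21.644666281765993 front -0.11206345918685656 [-0.57592283  0.81750407]
224 84 lateral off TCP 0.10636452846586053 21.260092277015588 front 0.6141363397068744 [-0.57592283  0.81750407]
236 91 lateral off TCP 0.15979452622865153 21.428621752425585 front 0.058751575893666086 [-0.57592283  0.81750407]
248 98 lateral off TCP 0.08427469141247457 21.37629545588578 front 0.9284701794116472 [-0.57592283  0.81750407]
260 55 lateral off TCP 0.12034479464023207 21.485271792095077 front 0.30680388443624906 [-0.57592283  0.81750407]
top 121
```

Call:
{"fn": "servo_tool", "kwargs": {"rotation": [[0,0,0],[0,0,0],[0,0,0],[0,0,0],[0,0,0],[0,0,0],[0,0,0],[0,0,0]], "slide": [[-0.002,0.002,-0.06],[-0.002,0.002,-0.12],[-0.002,0.002,-0.19],[-0.002,0.002,-0.26],[-0.002,0.002,-0.32],[-0.002,0.002,-0.37],[-0.002,0.002,-0.37],[-0.002,0.002,-0.37]], "grip": [-1,-1,-1,-1,-1,-1,-1,-1]}}

```text
clock: 9.65
position: [485.6, 218.4, 199.8]
ee_rot: [0.532, 0.847, 0.0, 0.0]
contact_force: [-0.5, 1.2, -4.2]
gripper_width: 38.8
grasp_force: 61.8
```

Call:
{"fn": "servo_tool", "kwargs": {"rotation": [[0,0,0],[0,0,0],[0,0,0],[0,0,0]], "slide": [[0,0,-0.004],[0,0,-0.008],[0,0,-0.012],[0,0,-0.015]], "grip": [-1,-1,-1,-1]}}

```text
clock: 10.15
position: [485.2, 218.1, 196.3]
ee_rot: [0.532, 0.847, 0.0, 0.0]
contact_force: [0.7, 0.8, -3.5]
gripper_width: 38.5
grasp_force: 61.8
```

Call:
{"fn": "servo_tool", "kwargs": {"rotation": [[0,0,0],[0,0,0],[0,0,0],[0,0,0]], "slide": [[0,0,-0.003],[0,0,-0.006],[0,0,-0.009],[0,0,-0.012]], "grip": [-1,-1,-1,-1]}}

```text
clock: 10.65
position: [485.2, 218.2, 193.9]
ee_rot: [0.532, 0.847, -0.0, -0.0]
contact_force: [0.3, -0.1, -3.0]
gripper_width: 38.7
grasp_force: 61.8
```

Call:
{"fn": "servo_tool", "kwargs": {"rotation": [[0,0,0],[0,0,0],[0,0,0]], "slide": [[0,0,-0.002],[0,0,-0.004],[0,0,-0.005]], "grip": [-1,-1,-1]}}

```text
clock: 11.02
position: [485.2, 218.1, 192.9]
ee_rot: [0.532, 0.847, -0.0, 0.0]
contact_force: [0.9, 0.1, -3.5]
gripper_width: 38.0
grasp_force: 61.8
```

Call:
{"fn": "servo_tool", "kwargs": {"rotation": [[0,0,0],[0,0,0],[0,0,0]], "slide": [[0,0,-0.002],[0,0,-0.004],[0,0,-0.006]], "grip": [-1,-1,-1]}}

```text
clock: 11.4
position: [485.4, 218.2, 191.8]
ee_rot: [0.532, 0.847, 0.0, 0.0]
contact_force: [-0.5, -0.9, -2.8]
gripper_width: 38.9
grasp_force: 61.8
```

Call:
{"fn": "servo_tool", "kwargs": {"rotation": [[0,0,0],[0,0,0],[0,0,0]], "slide": [[0,0,-0.002],[0,0,-0.004],[0,0,-0.005]], "grip": [-1,-1,-1]}}

```text
clock: 11.78
position: [485.5, 218.3, 191.0]
ee_rot: [0.532, 0.847, 0.0, 0.0]
contact_force: [1.7, 0.1, -1.3]
gripper_width: 38.8
grasp_force: 61.8
```

Call:
{"fn": "servo_tool", "kwargs": {"rotation": [[0,0,0],[0,0,0],[0,0,0]], "slide": [[0,0,-0.0015],[0,0,-0.003],[0,0,-0.003]], "grip": [-1,-1,-1]}}

```text
clock: 12.15
position: [485.5, 218.4, 190.4]
ee_rot: [0.532, 0.847, 0.0, 0.0]
contact_force: [1.3, 0.7, -0.6]
gripper_width: 38.5
grasp_force: 61.9
```

```bash
python3 -c "
from h import *
s=read_state();print(s['position'],s['contact_force'],s['wrist_torque'],s['joints'])"
```

```text
[485.47757854 218.39825521 190.40101104] [ 1.2883071   0.65848033 -0.63470767] [ 0.15477427 -0.34693898  0.02748543] [ 7.27696496e-01  2.62203879e-01 -2.81250298e-01  1.42249457e-04
 -1.02630573e+00  2.86383622e+00]
```

Call:
{"fn": "servo_tool", "kwargs": {"rotation": [[0,0,0],[0,0,0],[0,0,0]], "slide": [[0.003,0.001,0],[0.005,0.002,0],[0.005,0.002,0]], "grip": [-1,-1,-1]}}

```text
clock: 12.52
position: [485.9, 218.5, 189.8]
ee_rot: [0.532, 0.847, -0.0, -0.0]
contact_force: [-0.3, 0.4, -1.4]
gripper_width: 38.6
grasp_force: 61.9
```

```bash
cat > s.py <<'E'
from h import *
s=read_state();print(s['position'].round(2),s['contact_force'].round(2),s['wrist_torque'].round(3),s['joints'][5].round(3),s['clock'])
E
python3 s.py
```

```text
[485.89 218.52 189.85] [-0.26  0.43 -1.43] [ 0.232  0.136 -0.016] 2.865 12.525
```

Call:
{"fn": "servo_tool", "kwargs": {"rotation": [[0,0,0],[0,0,0],[0,0,0]], "slide": [[-0.001,0.002,0],[-0.001,0.003,0],[-0.001,0.003,0]], "grip": [-1,-1,-1]}}

```text
clock: 12.9
position: [485.8, 218.9, 189.9]
ee_rot: [0.532, 0.847, -0.0, -0.0]
contact_force: [-0.1, -0.2, -1.4]
gripper_width: 39.0
grasp_force: 61.9
```

```bash
python3 s.py
```

```text
[485.76 218.92 189.88] [-0.13 -0.23 -1.42] [-0.026  0.084  0.02 ] 2.863 12.9
```

Call:
{"fn": "servo_tool", "kwargs": {"rotation": [[0,0,0],[0,0,0],[0,0,0]], "slide": [[0,0,-0.0015],[0,0,-0.003],[0,0,-0.003]], "grip": [-1,-1,-1]}}

```text
clock: 13.28
position: [485.8, 219.1, 189.4]
ee_rot: [0.532, 0.847, -0.0, -0.0]
contact_force: [-0.1, -0.4, -2.0]
gripper_width: 38.9
grasp_force: 61.9
```

```bash
python3 s.py
```

```text
[485.85 219.06 189.38] [-0.05 -0.39 -1.96] [-0.023  0.265 -0.009] 2.863 13.275
```

Call:
{"fn": "servo_tool", "kwargs": {"rotation": [[0,0,0],[0,0,0],[0,0,0],[0,0,0]], "slide": [[-0.0015,0,0],[-0.0015,0,-0.0025],[-0.0015,0,-0.005],[-0.0015,0,-0.005]], "grip": [-1,-1,-1,-1]}}

```text
clock: 13.78
position: [485.8, 219.1, 188.3]
ee_rot: [0.532, 0.847, 0.0, 0.0]
contact_force: [1.0, -0.6, -3.0]
gripper_width: 38.7
grasp_force: 61.9
```

```bash
python3 s.py
```

```text
[485.79 219.12 188.32] [ 0.96 -0.57 -3.01] [-0.054 -0.228 -0.021] 2.863 13.775
```

Call:
{"fn": "servo_tool", "kwargs": {"rotation": [[0,0,0],[0,0,0],[0,0,0],[0,0,0]], "slide": [[0.001,0,0],[0.001,0,-0.0025],[0.001,0,-0.005],[0.001,0,-0.005]], "grip": [-1,-1,-1,-1]}}

```text
clock: 14.28
position: [485.9, 219.1, 187.5]
ee_rot: [0.532, 0.847, 0.0, 0.0]
contact_force: [0.2, -0.0, -3.4]
gripper_width: 38.7
grasp_force: 61.9
```

```bash
python3 s.py
```

```text
[485.91 219.13 187.47] [ 0.21 -0.02 -3.4 ] [-0.1   -0.21   0.024] 2.863 14.275
```

Call:
{"fn": "servo_tool", "kwargs": {"rotation": [[0,0,0],[0,0,0],[0,0,0],[0,0,0]], "slide": [[0,0,-0.0025],[0,0,-0.005],[0,0,-0.005],[0,0,-0.005]], "grip": [-1,-1,-1,-1]}}

```text
clock: 14.78
position: [486.0, 219.2, 186.8]
ee_rot: [0.532, 0.847, 0.0, 0.0]
contact_force: [-0.7, -1.7, -0.3]
gripper_width: 38.9
grasp_force: 61.9
```

```bash
python3 s.py
```

```text
[485.99 219.15 186.83] [-0.71 -1.72 -0.33] [-0.229  0.107 -0.031] 2.863 14.775
```

Call:
{"fn": "servo_tool", "kwargs": {"rotation": [[0,0,-0.014],[0,0,-0.028],[0,0,-0.042],[0,0,-0.056],[0,0,-0.056]], "slide": [[0,-0.001,-0.0007],[0,-0.0015,-0.0014],[0,-0.0015,-0.0021],[0,-0.0015,-0.0028],[0,-0.0015,-0.0028]], "grip": [-1,-1,-1,-1,-1]}}

```text
clock: 15.4
position: [486.1, 218.8, 186.2]
ee_rot: [0.671, 0.741, 0.0, 0.0]
contact_force: [0.6, -1.3, -0.3]
gripper_width: 38.9
grasp_force: 61.9
```

```bash
python3 s.py
```

```text
[486.12 218.83 186.23] [ 0.55 -1.27 -0.35] [-0.264 -0.066 -0.043] 2.513 15.4
```

Call:
{"fn": "servo_tool", "kwargs": {"rotation": [[0,0,-0.014],[0,0,-0.028],[0,0,-0.042],[0,0,-0.056],[0,0,-0.07],[0,0,-0.084],[0,0,-0.084]], "slide": [[0,-0.001,-0.0007],[0,-0.0015,-0.0014],[0,-0.0015,-0.0021],[0,-0.0015,-0.0028],[0,-0.0015,-0.0035],[0,-0.0015,-0.0042],[0,-0.0015,-0.0042]], "grip": [-1,-1,-1,-1,-1,-1,-1]}}

```text
clock: 16.27
position: [486.2, 218.5, 185.4]
ee_rot: [0.841, 0.541, 0.0, 0.0]
contact_force: [0.3, -0.9, -0.8]
gripper_width: 38.6
grasp_force: 62.0
```

```bash
python3 s.py
```

```text
[486.19 218.48 185.39] [ 0.27 -0.93 -0.82] [-0.583 -0.269 -0.011] 1.987 16.275
```

Call:
{"fn": "servo_tool", "kwargs": {"rotation": [[0,0,0],[0,0,-0.014],[0,0,-0.028],[0,0,-0.042],[0,0,-0.056],[0,0,-0.07],[0,0,-0.084],[0,0,-0.084]], "slide": [[0.0015,-0.003,0],[0.0015,-0.003,-0.0007],[0.0015,-0.003,-0.0014],[0.0015,-0.003,-0.0021],[0.0015,-0.003,-0.0028],[0.0015,-0.003,-0.0035],[0.0015,-0.003,-0.0042],[0.0015,-0.003,-0.0042]], "grip": [-1,-1,-1,-1,-1,-1,-1,-1]}}

```text
clock: 17.27
position: [486.2, 218.0, 184.4]
ee_rot: [0.953, 0.303, 0.0, -0.0]
contact_force: [0.6, -1.5, 0.8]
gripper_width: 38.3
grasp_force: 62.1
```

```bash
python3 s.py
```

```text
[486.21 218.   184.44] [ 0.61 -1.5   0.81] [-0.248  0.078 -0.049] 1.46 17.275
```

Call:
{"fn": "servo_tool", "kwargs": {"rotation": [[0,0,0],[0,0,-0.02],[0,0,-0.04],[0,0,-0.06],[0,0,-0.08],[0,0,-0.1],[0,0,-0.12],[0,0,-0.12]], "slide": [[0,-0.0015,0],[0,-0.0015,-0.001],[0,-0.0015,-0.002],[0,-0.0015,-0.003],[0,-0.0015,-0.004],[0,-0.0015,-0.005],[0,-0.0015,-0.006],[0,-0.0015,-0.006]], "grip": [-1,-1,-1,-1,-1,-1,-1,-1]}}

```text
clock: 18.27
position: [486.3, 218.0, 183.3]
ee_rot: [0.998, -0.069, 0.0, -0.0]
contact_force: [-1.3, -0.4, 2.1]
gripper_width: 38.5
grasp_force: 62.0
```

```bash
python3 s.py
```

```text
[486.33 218.03 183.26] [-1.32 -0.37  2.12] [ 0.121  0.177 -0.008] 0.707 18.275
```

Call:
{"fn": "servo_tool", "kwargs": {"rotation": [[0,0,-0.02],[0,0,-0.04],[0,0,-0.055],[0,0,-0.055],[0,0,-0.055]], "slide": [[0,0,0],[0,0,0],[0,0,0],[0,0,0],[0,0,0]], "grip": [-1,-1,-1,-1,-1]}}

```text
clock: 18.9
position: [486.2, 217.8, 182.8]
ee_rot: [0.971, -0.24, -0.0, -0.0]
contact_force: [-0.4, 1.1, -2.2]
gripper_width: 38.6
grasp_force: 62.0
```

```bash
python3 s.py
```

```text
[486.21 217.81 182.85] [-0.36  1.14 -2.22] [ 0.305 -0.048 -0.03 ] 0.361 18.9
```

Call:
{"fn": "servo_tool", "kwargs": {"rotation": [[0,0,-0.02],[0,0,-0.04],[0,0,-0.06],[0,0,-0.08],[0,0,-0.1],[0,0,-0.12],[0,0,-0.14],[0,0,-0.14]], "slide": [[0,0.0015,-0.001],[0,0.0015,-0.002],[0,0.0015,-0.003],[0,0.0015,-0.004],[0,0.0015,-0.005],[0,0.0015,-0.006],[0,0.0015,-0.007],[0,0.0015,-0.007]], "grip": [-1,-1,-1,-1,-1,-1,-1,-1]}}

```text
clock: 19.9
position: [485.9, 217.9, 181.4]
ee_rot: [0.777, -0.63, -0.0, 0.0]
contact_force: [-0.1, 1.7, -1.5]
gripper_width: 38.8
grasp_force: 62.0
```

```bash
python3 s.py
```

```text
[485.9  217.88 181.43] [-0.14  1.66 -1.51] [0.209 0.215 0.001] -0.518 19.9
```

Call:
{"fn": "servo_tool", "kwargs": {"rotation": [[0,0,-0.025],[0,0,-0.05],[0,0,-0.075],[0,0,-0.1],[0,0,-0.125],[0,0,-0.15],[0,0,-0.15],[0,0,-0.15]], "slide": [[-0.001,0.001,-0.0012],[-0.001,0.002,-0.0025],[-0.001,0.002,-0.0037],[-0.001,0.002,-0.005],[-0.001,0.002,-0.0062],[-0.001,0.002,-0.0075],[-0.001,0.002,-0.0075],[-0.001,0.002,-0.0075]], "grip": [-1,-1,-1,-1,-1,-1,-1,-1]}}

```text
clock: 20.9
position: [485.8, 218.5, 180.0]
ee_rot: [-0.406, 0.914, 0.0, -0.0]
contact_force: [-0.5, 1.7, -1.5]
gripper_width: 39.0
grasp_force: 61.8
```

```bash
python3 - <<'E'
from h import *
exec(open('s.py').read())
g,T=cap('scene'); P=pts(g,T); im=g['image'].astype(int)
m=(np.hypot(P[:,:,0]-486,P[:,:,1]-218)<26)&(P[:,:,2]>160)&(P[:,:,2]<230)
red=m&(im[:,:,0]>110)&(im[:,:,1]<60); print('red top',red.sum(),P[red].mean(0) if red.any() else 0)
E
```

```text
[485.81 218.52 179.98] [-0.5   1.69 -1.52] [ 0.64   0.352 -0.006] -1.461 20.9
red top 97 [484.68826049 218.71133909 216.16674113]
```

Call:
{"fn": "servo_tool", "kwargs": {"rotation": [[0,0,-0.02],[0,0,-0.04],[0,0,-0.04],[0,0,-0.04]], "slide": [[-0.001,0.002,-0.001],[-0.0015,0.003,-0.002],[-0.0015,0.003,-0.002],[-0.0015,0.003,-0.002]], "grip": [-1,-1,-1,-1]}}

```text
clock: 21.45
position: [485.7, 218.8, 179.6]
ee_rot: [-0.288, 0.958, -0.0, -0.0]
contact_force: [-0.5, 0.5, -3.5]
gripper_width: 38.6
grasp_force: 62.0
```

```bash
python3 s.py
```

```text
[485.67 218.76 179.63] [-0.53  0.55 -3.5 ] [ 0.144 -0.131 -0.018] -1.715 21.45
```

Call:
{"fn": "servo_tool", "kwargs": {"rotation": [[0,0,0],[0,0,0],[0,0,0],[0,0,0]], "slide": [[0,0,-0.002],[0,0,-0.003],[0,0,-0.003],[0,0,-0.003]], "grip": [-1,-1,-1,-1]}}

```text
clock: 21.95
position: [485.9, 218.9, 179.5]
ee_rot: [-0.287, 0.958, -0.0, 0.0]
contact_force: [-0.2, -0.2, 0.6]
gripper_width: 38.4
grasp_force: 62.0
```

```bash
python3 s.py
```

```text
[485.86 218.92 179.49] [-0.2  -0.17  0.6 ] [-0.109  0.028  0.019] -1.717 21.95
```

Call:
{"fn": "servo_tool", "kwargs": {"rotation": [[0,0,0],[0,0,0],[0,0,0],[0,0,0],[0,0,0],[0,0,0],[0,0,0],[0,0,0]], "slide": [[0,0,0],[0,0,0],[0,0,0],[0,0,0],[0,0,0],[0,0,0],[0,0,0],[0,0,0]], "grip": [-0.05,0,0.2,0.4,0.6,0.8,1,1]}}

```text
clock: 22.95
position: [485.7, 219.0, 179.2]
ee_rot: [-0.287, 0.958, 0.0, 0.0]
contact_force: [-1.2, -0.0, 0.8]
gripper_width: 85.5
grasp_force: 0.0
```

Call:
{"fn": "servo_tool", "kwargs": {"rotation": [[0,0,0],[0,0,0],[0,0,0],[0,0,0],[0,0,0],[0,0,0],[0,0,0],[0,0,0]], "slide": [[0,0,0],[0,0,0.02],[0,0,0.1],[0,0,0.25],[0,0,0.4],[0,0,0.5],[0,0,0.5],[0,0,0.5]], "grip": [1,1,1,1,1,1,1,1]}}

```text
clock: 23.95
position: [485.1, 218.7, 278.2]
ee_rot: [-0.287, 0.958, -0.0, -0.001]
contact_force: [-0.6, 0.0, 0.1]
gripper_width: 85.5
grasp_force: 0.0
```

```bash
python3 - <<'E'
from h import *
exec(open('s.py').read())
for n in('scene','wrist'):
    g,T=cap(n); P=pts(g,T); im=g['image'].astype(int)
    m=(np.hypot(P[:,:,0]-486,P[:,:,1]-218)<30)&(P[:,:,2]>200)&(P[:,:,2]<230)
    red=m&(im[:,:,0]>110)&(im[:,:,1]<60); Q=P[red]; print(n,red.sum(),Q.mean(0))
    if len(Q)>50: 
        A=np.c_[Q[:,:2]-Q[:,:2].mean(0),np.ones(len(Q))]; print('slope',np.linalg.lstsq(A,Q[:,2],rcond=None)[0])
    if n=='scene':
        cv2.imwrite('pics/c4.png',cv2.resize(g['image'][160:330,340:510,::-1],None,fx=3.5,fy=3.5,interpolation=cv2.INTER_CUBIC))
E
```

```text
[485.14 218.7  278.16] [-0.63  0.01  0.09] [-0.003  0.037  0.004] -1.717 23.95
scene 97 [486.76652887 220.41902853 215.5247654 ]
slope [-4.36862302e-03 -1.74351009e-02  2.15524765e+02]
wrist 1124 [486.78069505 219.7568862  216.17446722]
slope [-1.49142355e-02 -2.15256849e-02  2.16174467e+02]
```

View pics/c4.png

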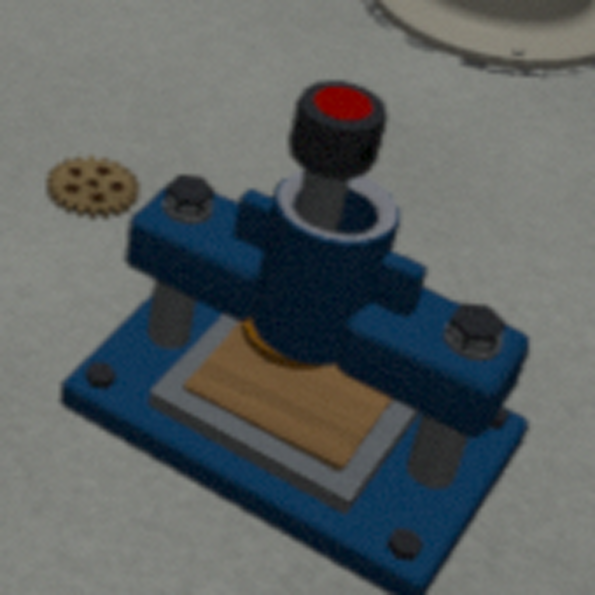

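The picture shows the spindle standing upright in the boss, with its knob at about (340,130), clear of the gripper. The measured tilt is about 0.02 rad and the tip is about 11 mm below the thread's start.

```bash
python3 -c "
from bench import job_done; print(job_done())"
```

```text
the job is handed in; nothing more can be done
None
```

The spindle is threaded into the press nut, its tip about 11 mm below the thread's start and about 0.02 rad off upright; the gripper is clear of it, and I handed the job in at about 24 s (no verdict came back).

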